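# Slide a planed plate under the thickness gauge

## Task

Check the planed wooden plate in the thickness gauge on the bench: push it flat along the bench, a short end first, in at the flared mouth and under the low steel strap until it is fully home and square against the stop at the back. Only push it with the fingers, without lifting or tipping it, and leave the finial, the goblet and the wax tin where they stand.

Things in the scene. Friction and masses are not known exactly. Their poses are not given: they have to be found in the camera images.
- plate_centre (a point): Centre (half-way up) of the loose pale wooden plate, 110 mm long (x axis) x 96 mm wide (y axis) x 12 mm thick, 0.14 to 0.28 kg, four dark screw heads flush in its top. It lies flat on the bench, its centre 115 to 165 mm before the gauge's mouth, up to 40 mm off the centre line, turned up to 0.5 rad; the same either way round.
- gauge: Thickness gauge fixed to the bench, which is the channel's floor. Origin on the bench midway between the cheeks' front ends; x axis points into the channel, z up. Two dark wooden cheeks, 15 mm high, 18 mm thick, 106 mm apart inside, run from x = 0 to 100 mm; flares at their front (to x = -38 mm) widen the mouth to 127 mm. The plate fits only with its 96 mm width across.
- strap_under (a point): Middle of the underside of the gauge's steel strap, at x = 30 mm in the gauge's frame: 15 mm of headroom above the bench. The strap is 36 mm deep along the channel (x = 12 to 48 mm) and 6 mm thick; the bolt heads at its ends reach 27 mm above the bench.
- stop_face (a point): Middle of the front face of the gauge's rigid stop, a wooden bar 20 mm high across the channel, at x = 85 mm in the gauge's frame, 6 mm above the bench. When the plate is home its centre is at x = 30 mm and 25 mm of it still stands out of the mouth, to be pushed by.
- finial: Bystander: turned wooden finial, 48 mm in diameter, 119 mm tall, standing beside the gauge; origin at its foot. Easily knocked over.
- goblet: Bystander: dark turned goblet, 61 mm in diameter, 118 mm tall, standing near the gauge; origin at its foot. Easily knocked over.
- wax_tin: Bystander: round tin, 70 mm in diameter, 29 mm high, standing beside the gauge; origin at the middle of its underside.
- plate: The same plate as plate_centre; origin at the middle of its underside. Behind the work the bench has a fixed step 100 mm high, whose front face runs across at about world x = 0.72; keep the gripper's body clear of it.

How it is judged (in metres and radians):
At the end, for the whole second after the job is handed in: The plate lies flat and at rest in the channel under the strap, its leading end within 4 mm of the stop and square to it within 0.06 rad; finial, goblet and tin are within 20 mm of their places (x of plate_centre in the frame of gauge between 0.026 and 0.034 m and y of plate_centre in the frame of gauge between -0.008 and 0.008 m and angle between the x axis of plate_centre and the x axis of gauge, either way round below 0.06 rad and angle between plate_centre's own z axis and vertical below 0.03 rad and height (world z) of plate_centre below 0.009 m and linear speed of plate below 0.01 m/s and distance of each of finial, goblet, wax_tin from where it was at the start of the episode below 0.02 m); the robot touches nothing.
It fails at once if the plate is lifted (its centre more than 10 mm above its height when lying) or tipped more than 0.1 rad (height (world z) of plate_centre above 0.016 m or angle between plate_centre's own z axis and vertical above 0.1 rad).
It fails at once if the finial is moved out of its place or knocked over (distance of finial from where it was at the start of the episode above 0.02 m or angle between finial's own z axis and vertical above 0.3 rad).
It fails at once if the goblet is moved out of its place or knocked over (distance of goblet from where it was at the start of the episode above 0.02 m or angle between goblet's own z axis and vertical above 0.3 rad).
It fails at once if the wax tin is moved out of its place or knocked over (distance of wax_tin from where it was at the start of the episode above 0.02 m or angle between wax_tin's own z axis and vertical above 0.3 rad).
It also fails if it takes over 72 s, if anything falls off the work surface, if the arm or the gripper's body presses on something with over 40 N, if the wrist force passes 120 N, or if a joint passes its speed limit or range.

## Robot

A 6-joint arm with a two-finger parallel gripper is mounted at the origin on a cart in front of the work surface, level with it; the furniture and walls round the work are solid. World frame = base frame: x ahead of the robot, y to its left, z up, the work surface at z = 0. Lengths are in m, angles in degrees, forces in N, time in s.
With the tool pointing down it reaches from about 0.4 to 0.825 m from the base axis. Payload 7 kg.
Tool frame: the origin (TCP) lies at the very end of the fingers, on their centre line; the grasp point (between the pads) lies behind it (r.grasp_offset is the z of the grasp point in the tool frame, in m); z points along the fingers, y is the direction in which the jaws open and shut (so a half turn about z gives the same grasp; the last joint's range is limited). The gripper opens to 88 mm and grips with 3 to 60 N. Pads are 19 mm wide; open, the fingers measure 130 mm over their backs; the gripper's body (78 mm by 193 mm) begins 47 mm behind the grasp point.
Start: joints at [85.949, 20.546, 0.682, 0, -70.136, -16.507], TCP at [0.237, 0.632, 0.227] pointing down, gripper open.
Joint ranges: [-176.03, 176.03], [-82.01, 121.73], [-58.28, 71.71], [-173.87, 95.51], [-174.79, -0.11], [-173.66, 173.66]. Speed limits (degrees/s): [136.94, 136.94, 172.46, 180, 180, 180].

## Interface

Orientations are given as [roll, pitch, yaw] about the fixed x, y, z axes, in that order (R = Rz(yaw) Ry(pitch) Rx(roll)).
In Python, from plant import r gives the robot as it stands. The module is installed in compiled form; this text tells all that it offers.
- The arm moves only by the tool servo_tool, never from a script. Its argument "targets" is a list of rows, each an object of numbers: "dx", "dy", "dz": the shift along the world's x, y, z in cm; "spin": the turn about the world's z in rad; "grip": the opening in per cent of the stroke, from 0 (shut) to 100 (fully open). A call has exactly 10 rows; each row is the pose to reach, as a shift and turn from the pose commanded when the call began; what a row does not reach only later rows make up. A row lasts 1/12 s, in which the tool goes at most 41.7 mm and 7.16 degrees, less where a joint would pass 70% of its speed; a pose out of reach is approached as far as the arm can. A call with a gripper value outside its range is refused whole. The fingers move at their own pace and stop on an object; "squeeze" is the grip in N (left out, the last holds). Time passes only in rows, so rows that repeat a pose let the fingers close, or fill a call up. It gives the time, the measured TCP pose, the force and the opening at its end, in the units of the state.
- r.get_state(): the state, without advancing time (a new reading comes with each control period).
- r.capture(name): name is "scene" or "top"; returns the picture (480x640x3 uint8, blue, green, red); there is no depth.
- r.get_calibration(name): a dict with "K" (3x3 intrinsics, pixels), "k1" (the pictures are not rectified: a ray, as slopes to the right and down, at radius r is drawn at 1 + k1 r^2 times it, then the intrinsics apply), "extrinsics" (4x4, takes a point from camera to world coordinates). Camera axes: x right, y down, z forward; pixel columns grow to the right and rows downward; lengths in m; the calibration is good to about 2 mm. A picture is of the moment at which its call begins. get_calibration takes no time and is no camera call.
- r.close_job(): hands the job in, once; it reports no verdict.
Trained networks look in the newest picture that a camera, given by its name, has taken for a name from the list of things; names that differ only in an ending like _2 or _b are one class to them, and where a whole thing is asked for, a point or a joint stands for the part that bears it (a point fixed in the world has none). Each returns a list of dicts, best first, with "p" (0 to 1); they miss things now and then, are a little off and sometimes report something else, mostly with a low value. They report only what shows in the picture. A call takes as long as a camera call.
- r.cut_out(name, camera): "mask" (480x640 bool, what is visible of it) and "extent" ([left, top, right, bottom] in pixels, round what is visible of it).
The state is a dict: "time_s": time; "joints": joint angles; "qd": joint speeds; "joint_torque": joint torques, N m; "tcp_pos": TCP position; "eef_rot": TCP orientation; "contact_force": force on the tool from outside, world axes, zero at the start; "moment": the same for the moment, N m; "gripper_width": finger opening in m.
Only numpy, scipy, OpenCV 4.12 (cv2) and the standard library are available. Lean on these libraries where they do the work, as an engineer would, in place of code of your own. Each camera call takes 0.05 s, during which the arm holds its last target. There are 200 camera calls.

## Working session

There is one attempt and no reset: what is moved stays moved. The work goes in short steps, Python scripts to look and compute and a tool call to move; the robot and the scene stay as the last step left them, time stands still between calls to the robot, and variables do not carry over. Pictures are saved under pics/ and viewed, about 8 in all and at most 12, crops included, and the job is handed in when it is done.

Besides the shell and the picture viewer there is one more tool, called by a JSON object that holds its "op" and its "data", one argument or row to a line. servo_tool: Moves the arm, as the interface text tells. Its arguments: {"type":"object","properties":{"targets":{"type":"array"},"squeeze":{"type":"number"}},"required":["targets"]}

```bash
mkdir -p pics
cat > h.py <<'E'
import numpy as np, cv2
from plant import r
def ray(cam,uv):
    c=r.get_calibration(cam);K=np.array(c["K"]);k1=c["k1"];T=np.array(c["extrinsics"])
    uv=np.atleast_2d(np.array(uv,float))
    d=cv2.undistortPoints(uv.reshape(-1,1,2),K,np.array([k1,0,0,0,0.])).reshape(-1,2)
    return T[:3,3],np.c_[d,np.ones(len(d))]@T[:3,:3].T
def onz(cam,uv,z):
    o,d=ray(cam,uv); return o+d*((z-o[2])/d[:,2])[:,None]
def proj(cam,P):
    c=r.get_calibration(cam);T=np.linalg.inv(np.array(c["extrinsics"]))
    return cv2.projectPoints(np.atleast_2d(np.array(P,float)),cv2.Rodrigues(T[:3,:3])[0],T[:3,3],np.array(c["K"]),np.array([c["k1"],0,0,0,0.]))[0].reshape(-1,2)
def quad(mask):
    cs=max(cv2.findContours(mask.astype(np.uint8),cv2.RETR_EXTERNAL,cv2.CHAIN_APPROX_NONE)[0],key=cv2.contourArea)
    return cs.reshape(-1,2)
E
python3 - <<'E'
from h import *
for c in ["scene","top"]:
    im=r.capture(c); cv2.imwrite(f"pics/{c}0.png",im)
    print(c,np.array(r.get_calibration(c)["extrinsics"]).round(3).tolist())
    for n in ["plate","gauge","finial","goblet","wax_tin"]:
        for d in r.cut_out(n,c)[:2]:
            m=d["mask"]; q=quad(m); 
            P=onz(c,q,0.012 if n in("plate",) else 0.0)
            rc=cv2.minAreaRect(P[:,:2].astype(np.float32)*1000)
            print(n,round(d["p"],2),d["extent"],np.round(rc[0],1),np.round(rc[1],1),round(rc[2],1))
print(r.get_state(),r.grasp_offset)
E
```

```text
scene [[0.845, -0.253, 0.47, 0.146], [-0.534, -0.376, 0.757, -0.408], [-0.015, -0.891, -0.453, 0.434], [0.0, 0.0, 0.0, 1.0]]
plate 0.79 [309.9, 265.9, 386.0, 311.5] [534.9 137.5] [123.  104.6] 86.2
gauge 0.66 [242.7, 234.8, 337.9, 283.4] [514.7 323.7] [170.8 173.2] 7.0
finial 0.74 [312.3, 189.5, 333.5, 239.7] [703.1 480.8] [338.7  50. ] 58.7
goblet 0.81 [228.9, 184.5, 261.5, 242.3] [548.2 611.8] [415.2  80.5] 68.1
goblet 0.75 [312.0, 186.6, 331.5, 240.5] [705.3 484.3] [347.4  52. ] 56.4
wax_tin 0.98 [209.2, 257.4, 251.3, 284.3] [393.9 340.7] [120.7  73.2] 70.4
top [[-0.012, -0.996, 0.092, 0.435], [-1.0, 0.013, 0.011, 0.249], [-0.013, -0.091, -0.996, 0.9], [0.0, 0.0, 0.0, 1.0]]
plate 0.62 [345.3, 196.7, 409.9, 252.5] [542.2 146.4] [110.5  96.5] 86.5
gauge 0.95 [250.8, 202.0, 336.7, 289.5] [506.8 304.2] [147.6 138.1] 8.4
gauge 0.62 [345.1, 198.9, 409.8, 250.6] [543.7 144.9] [111.9  97.7] 86.5
finial 0.86 [250.9, 163.7, 277.9, 195.5] [634.7 361.4] [57.5 48.4] 44.3
finial 0.53 [344.7, 194.6, 408.1, 249.4] [543.6 145. ] [112.1  98.1] 86.1
wax_tin 0.96 [260.0, 292.1, 304.3, 329.5] [385.2 318.7] [68.3 70.9] 26.1
{'time_s': 0.6, 'joints': array([ 8.59489315e+01,  2.05450380e+01,  6.81414664e-01,  9.40638125e-04,
       -7.01367866e+01, -1.65072532e+01]), 'qd': array([-0.04267054, -0.01155272, -0.00774782, -0.0118396 , -0.05292029,
        0.02917438]), 'joint_torque': array([ 1.90247265e-04, -5.81985390e+01,  2.93184543e+01,  6.99959144e+00,
        1.25413982e-02, -3.02619890e-05]), 'tcp_pos': array([0.23704445, 0.63197654, 0.226575  ]), 'eef_rot': array([ 1.79999858e+02, -9.64690132e-04, -2.05580021e+01]), 'contact_force': array([ 0.34793884,  0.31798818, -0.72838673]), 'moment': array([-0.02826313,  0.00993022,  0.05973113]), 'gripper_width': 0.08747504592696616} -0.0188
```

```bash
ls pics
```

```text
scene0.png
top0.png
```

Run:
```python
import cv2
a=cv2.imread('pics/top0.png')[140:360,200:460];cv2.imwrite('pics/tc.png',cv2.resize(a,None,fx=2.7,fy=2.7,interpolation=2)[:594])
```

```text
(no output)
```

View pics/tc.png

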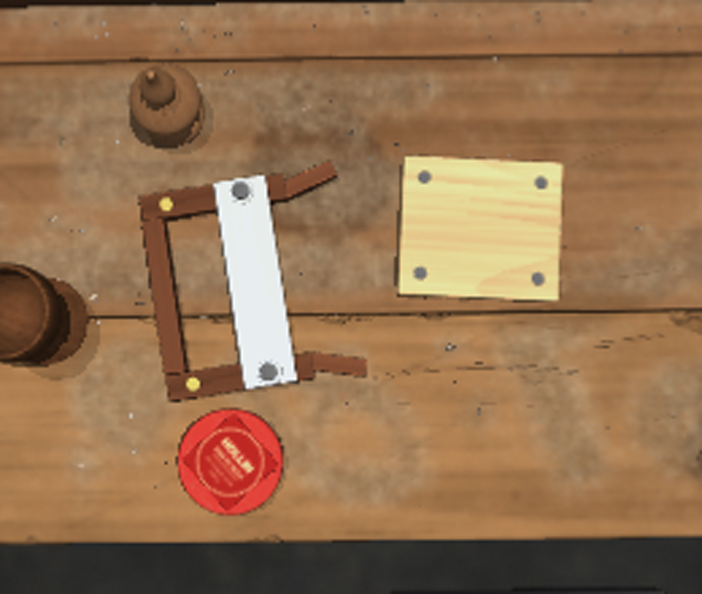

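View pics/scene0.png

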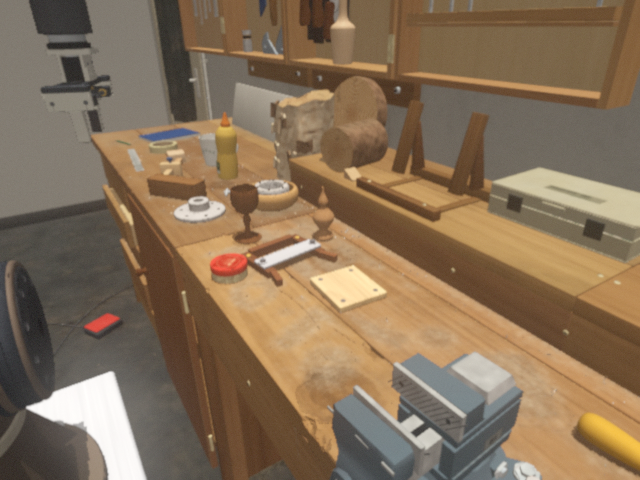

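The top crop shows the gauge with its strap corners at crop px (214,183), (265,175), (298,381), (246,389). The mouth faces right (world −y). The plate is to the right, its corners at about (405,156) to (558,300). The tin is just below the gauge, the finial above it and the goblet behind the stop.

```bash
cat >> h.py <<'E'
def refine(im,px):
    return cv2.cornerSubPix(cv2.cvtColor(im,cv2.COLOR_BGR2GRAY),np.float32(px).reshape(-1,1,2),(3,3),(-1,-1),(3,30,.01)).reshape(-1,2)
E
python3 - <<'E'
from h import *
im=cv2.imread('pics/top0.png')
f=lambda p:np.array(p)/2.7+[200,140]-0.3
S=refine(im,f([(214,183),(265,175),(298,381),(246,389)]))
print(S.round(1).tolist())
P=onz('top',S,.021)[:,:2]*1000; print('strap',P.round(1).tolist(),P.mean(0), [np.linalg.norm(P[i]-P[i-1]).round(1) for i in range(4)])
ax=(P[0]+P[3]-P[1]-P[2]);print('ax deg via sides',np.degrees(np.arctan2(*ax[::-1])))
v=(P[0]+P[1]-P[2]-P[3]);print('ax via ends',np.degrees(np.arctan2(*v[::-1]))+90)
B=onz('top',f([(140,197),(170,402)]),.015)[:,:2]*1000;print('back',B,B.mean(0),np.linalg.norm(B[0]-B[1]),np.degrees(np.arctan2(*(B[0]-B[1])[::-1]))+90)
Q=onz('top',refine(im,f([(405,156),(562,162),(558,300),(398,295)])),.012)[:,:2]*1000
print('plate',Q.round(1).tolist(),Q.mean(0),[np.linalg.norm(Q[i]-Q[i-1]).round(1) for i in range(4)])
a=Q[0]+Q[3]-Q[1]-Q[2];print(np.degrees(np.arctan2(*a[::-1])))
F=onz('top',f([(335,168),(365,367),(283,192),(305,364)]),.015)[:,:2]*1000;print('flares',F)
E
```

```text
[[278.6000061035156, 208.10000610351562], [297.29998779296875, 204.60000610351562], [309.70001220703125, 280.1000061035156], [291.1000061035156, 283.70001220703125]]
strap [[573.2, 328.3], [579.2, 293.8], [440.6, 272.4], [434.5, 306.2]] [506.8986066  300.18907887] [np.float64(140.5), np.float64(35.0), np.float64(140.3), np.float64(34.4)]
ax deg via sides 100.07927969232121
ax via ends 98.90199922487307
back [[566.28764799 378.97061407]
 [426.24139124 358.62144383]] [496.26451962 368.79602895] 141.51693453226756 98.26740124510867
plate [[592.3, 197.1], [585.8, 89.3], [491.2, 95.1], [498.7, 203.1]] [542.00062809 146.17150076] [np.float64(93.8), np.float64(108.0), np.float64(94.7), np.float64(108.2)]
86.2952762271393
flares [[584.4715141  245.07322959]
 [448.28658312 226.61192956]
 [568.35738949 280.86497459]
 [450.80209382 267.11850945]]
```

{"op": "servo_tool", "data": {
  "targets": [
    {"dx": 2, "dy": -2.5, "spin": 0.05, "grip": 50},
    {"dx": 5, "dy": -6, "spin": 0.1, "grip": 50},
    {"dx": 8, "dy": -9.5, "spin": 0.16, "grip": 50},
    {"dx": 11, "dy": -13, "spin": 0.22, "grip": 50},
    {"dx": 13.5, "dy": -16.5, "spin": 0.28, "grip": 50},
    {"dx": 16, "dy": -20, "spin": 0.34, "grip": 50},
    {"dx": 18.5, "dy": -23.5, "spin": 0.4, "grip": 50},
    {"dx": 21, "dy": -27, "spin": 0.46, "grip": 50},
    {"dx": 23.5, "dy": -30, "spin": 0.51, "grip": 50},
    {"dx": 26, "dy": -33, "spin": 0.51, "grip": 50}
  ]
}}

```text
validation failed for argument at $.ta...
```

{"op": "servo_tool", "data": {
  "targets": [
    {"dx": 2, "dy": -2.5, "dz": 0, "spin": 0.05, "grip": 50},
    {"dx": 5, "dy": -6, "dz": 0, "spin": 0.1, "grip": 50},
    {"dx": 8, "dy": -9.5, "dz": 0, "spin": 0.16, "grip": 50},
    {"dx": 11, "dy": -13, "dz": 0, "spin": 0.22, "grip": 50},
    {"dx": 13.5, "dy": -16.5, "dz": 0, "spin": 0.28, "grip": 50},
    {"dx": 16, "dy": -20, "dz": 0, "spin": 0.34, "grip": 50},
    {"dx": 18.5, "dy": -23.5, "dz": 0, "spin": 0.4, "grip": 50},
    {"dx": 21, "dy": -27, "dz": 0, "spin": 0.46, "grip": 50},
    {"dx": 23.5, "dy": -30, "dz": 0, "spin": 0.51, "grip": 50},
    {"dx": 26, "dy": -33, "dz": 0, "spin": 0.51, "grip": 50}
  ]
}}

```text
time_s: 1.43
tcp_pos: [0.4893, 0.3105, 0.2271]
eef_rot: [-180.0, -0.0, 8.9]
contact_force: [0.2, 0.5, 0.7]
gripper_width: 0.0439
```

{"op": "servo_tool", "data": {
  "targets": [
    {"dx": 2.5, "dy": -3, "dz": 0, "spin": 0, "grip": 50},
    {"dx": 5, "dy": -6, "dz": 0, "spin": 0, "grip": 50},
    {"dx": 7.5, "dy": -9, "dz": 0, "spin": 0, "grip": 50},
    {"dx": 10, "dy": -12, "dz": 0, "spin": 0, "grip": 50},
    {"dx": 12.2, "dy": -14.4, "dz": 0, "spin": 0, "grip": 50},
    {"dx": 12.2, "dy": -14.4, "dz": -2, "spin": 0, "grip": 50},
    {"dx": 12.2, "dy": -14.4, "dz": -5, "spin": 0, "grip": 50},
    {"dx": 12.2, "dy": -14.4, "dz": -8, "spin": 0, "grip": 50},
    {"dx": 12.2, "dy": -14.4, "dz": -11, "spin": 0, "grip": 50},
    {"dx": 12.2, "dy": -14.4, "dz": -13, "spin": 0, "grip": 50}
  ]
}}

```text
time_s: 2.27
tcp_pos: [0.6094, 0.1675, 0.0938]
eef_rot: [180.0, 0.1, 8.6]
contact_force: [-0.3, -0.6, -0.9]
gripper_width: 0.0435
```

{"op": "servo_tool", "data": {
  "targets": [
    {"dx": 0, "dy": 0, "dz": -2, "spin": 0, "grip": 50},
    {"dx": 0, "dy": 0, "dz": -4, "spin": 0, "grip": 50},
    {"dx": 0, "dy": 0, "dz": -6, "spin": 0, "grip": 50},
    {"dx": 0, "dy": 0, "dz": -7.5, "spin": 0, "grip": 50},
    {"dx": 0, "dy": 0, "dz": -8.5, "spin": 0, "grip": 50},
    {"dx": 0, "dy": 0, "dz": -9, "spin": 0, "grip": 50},
    {"dx": 0, "dy": 0, "dz": -9.2, "spin": 0, "grip": 50},
    {"dx": 0, "dy": 0, "dz": -9.2, "spin": 0, "grip": 50},
    {"dx": 0, "dy": 0, "dz": -9.2, "spin": 0, "grip": 50},
    {"dx": 0, "dy": 0, "dz": -9.2, "spin": 0, "grip": 50}
  ]
}}

```text
time_s: 3.1
tcp_pos: [0.6112, 0.1687, 0.0056]
eef_rot: [-180.0, -0.1, 8.7]
contact_force: [0.8, 0.0, 0.2]
gripper_width: 0.0439
```

```bash
cat >> h.py <<'E'
O=np.array([511.4,270.5]);A=np.radians(98.6);U=np.array([np.cos(A),np.sin(A)]);V=np.array([-np.sin(A),np.cos(A)])
def toG(p): d=np.array(p)-O; return np.c_[d@U,d@V]
def look(n):
    im=r.capture('top'); cv2.imwrite(f'pics/{n}.png',cv2.resize(im[140:360,200:460],None,fx=2.7,fy=2.7,interpolation=2))
    for d in r.cut_out('plate','top')[:1]:
        P=onz('top',quad(d['mask']),.012)[:,:2]*1000
        rc=cv2.minAreaRect(toG(P).astype(np.float32)); print('plate G',d['p'],np.round(rc[0],1),np.round(rc[1],1),round(rc[2],1))
    s=r.get_state(); print(s['time_s'],s['tcp_pos'],'tcpG',toG([s['tcp_pos'][:2]*1000]).round(1),s['contact_force'])
E
python3 -c "
from h import *
look('t1')"
```

```text
plate G 0.97 [-127.4  -11.8] [ 96.5 110.5] 77.9
3.2 [0.61099918 0.16856178 0.00547006] tcpG [[-115.7  -83.2]] [ 0.42420857 -0.54408259  0.17288686]
```

View pics/t1.png

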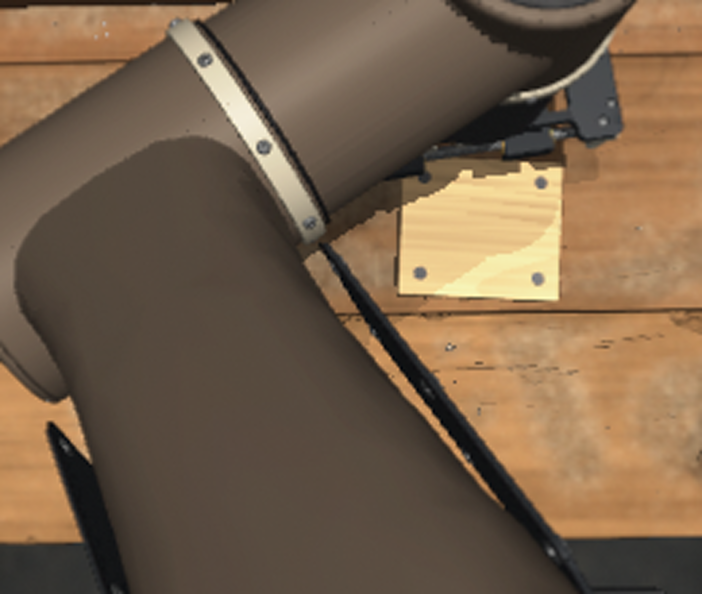

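{"op": "servo_tool", "data": {
  "targets": [
    {"dx": 0.2, "dy": -0.6, "dz": 0, "spin": 0, "grip": 50},
    {"dx": 0.2, "dy": -1.2, "dz": 0, "spin": 0, "grip": 50},
    {"dx": -0.1, "dy": -1.24, "dz": 0, "spin": 0, "grip": 50},
    {"dx": -0.5, "dy": -1.3, "dz": 0, "spin": 0, "grip": 50},
    {"dx": -0.8, "dy": -1.34, "dz": 0, "spin": 0, "grip": 50},
    {"dx": -1.1, "dy": -1.39, "dz": 0, "spin": 0, "grip": 50},
    {"dx": -1.4, "dy": -1.43, "dz": 0, "spin": 0, "grip": 50},
    {"dx": -1.7, "dy": -1.48, "dz": 0, "spin": 0, "grip": 50},
    {"dx": -2, "dy": -1.52, "dz": 0, "spin": 0, "grip": 50},
    {"dx": -2.3, "dy": -1.57, "dz": 0, "spin": 0, "grip": 50}
  ]
}}

```text
time_s: 4.03
tcp_pos: [0.5873, 0.1528, 0.0046]
eef_rot: [-180.0, -0.0, 8.7]
contact_force: [0.7, 0.2, 0.3]
gripper_width: 0.0442
```

```bash
python3 -c "
from h import *
look('t2')"
```

```text
plate G 0.97 [-134.5    8.6] [ 89.1 112.5] 87.5
4.1333 [0.58694549 0.15251847 0.00458646] tcpG [[-128.   -57.1]] [-0.08059708 -0.2207085  -0.61469468]
```

{"op": "servo_tool", "data": {
  "targets": [
    {"dx": 0.8, "dy": 0.1, "dz": 0, "spin": 0, "grip": 50},
    {"dx": 1.6, "dy": 0.2, "dz": 0, "spin": 0, "grip": 50},
    {"dx": 1.6, "dy": 0.2, "dz": 2, "spin": -0.05, "grip": 50},
    {"dx": 1.6, "dy": 0.2, "dz": 5, "spin": -0.16, "grip": 50},
    {"dx": 1.2, "dy": -1, "dz": 8, "spin": -0.28, "grip": 50},
    {"dx": 0, "dy": -3, "dz": 10, "spin": -0.4, "grip": 50},
    {"dx": -1.5, "dy": -5, "dz": 10, "spin": -0.52, "grip": 50},
    {"dx": -3, "dy": -7, "dz": 10, "spin": -0.64, "grip": 50},
    {"dx": -4.2, "dy": -9, "dz": 10, "spin": -0.76, "grip": 50},
    {"dx": -4.5, "dy": -11, "dz": 10, "spin": -0.88, "grip": 50}
  ]
}}

```text
time_s: 4.97
tcp_pos: [0.5415, 0.0416, 0.1049]
eef_rot: [180.0, 0.0, -42.1]
contact_force: [0.3, -0.7, 0.1]
gripper_width: 0.0435
```

{"op": "servo_tool", "data": {
  "targets": [
    {"dx": 0, "dy": 0, "dz": 0, "spin": -0.12, "grip": 50},
    {"dx": 0, "dy": 0, "dz": 0, "spin": -0.24, "grip": 50},
    {"dx": 0, "dy": 0, "dz": 0, "spin": -0.36, "grip": 50},
    {"dx": 0, "dy": 0, "dz": 0, "spin": -0.48, "grip": 50},
    {"dx": 0, "dy": 0, "dz": 0, "spin": -0.6, "grip": 50},
    {"dx": 0, "dy": 0, "dz": 0, "spin": -0.69, "grip": 50},
    {"dx": 0, "dy": 0, "dz": 0, "spin": -0.69, "grip": 50},
    {"dx": 0, "dy": 0, "dz": 0, "spin": -0.69, "grip": 50},
    {"dx": 0, "dy": 0, "dz": 0, "spin": -0.69, "grip": 50},
    {"dx": 0, "dy": 0, "dz": 0, "spin": -0.69, "grip": 50}
  ]
}}

```text
time_s: 5.8
tcp_pos: [0.5428, 0.0426, 0.1045]
eef_rot: [180.0, -0.0, -81.2]
contact_force: [-0.6, 0.3, 0.0]
gripper_width: 0.0439
```

```bash
python3 -c "
from h import *
look('t3');print(r.get_state()['eef_rot'])"
```

```text
5.9 [0.54264364 0.04258559 0.10455057] tcpG [[-230.     3.2]] [0.21188017 0.17674534 0.03938388]
[ 1.79996846e+02 -3.82494083e-03 -8.12190520e+01]
```

View pics/t3.png

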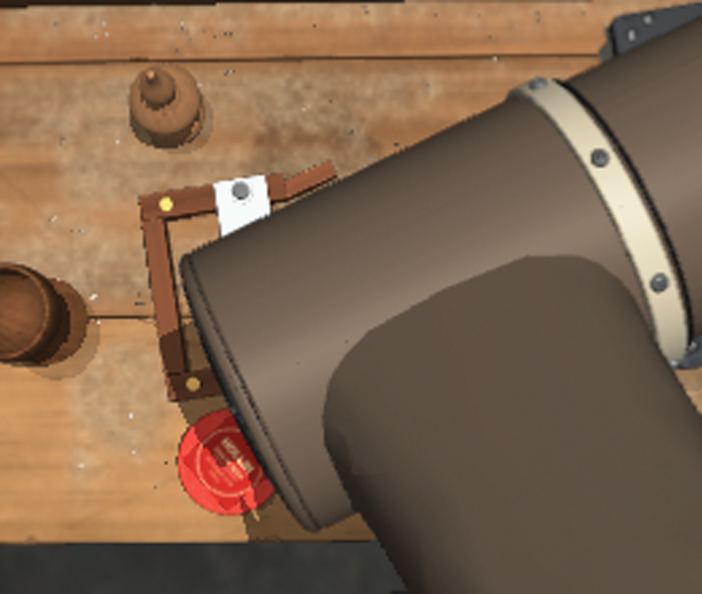

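The arm hides the plate from the top camera; the gauge, finial, tin and goblet stand unchanged. I'll use the scene camera with a model fit.

```bash
cat >> h.py <<'E'
from scipy.optimize import minimize
def fitplate(cam,guess,save=None):
    im=r.capture(cam)
    d=r.cut_out('plate',cam)
    if not d: print('none');return
    m=cv2.resize(d[0]['mask'].astype(np.uint8),None,fx=8,fy=8,interpolation=0)
    def hull(p):
        c,s=np.cos(p[2]/50),np.sin(p[2]/50)
        L=np.array([(a*55*c-b*48*s+p[0],a*55*s+b*48*c+p[1]) for a in(-1,1) for b in(-1,1)])
        W=O+L[:,:1]*U+L[:,1:]*V
        P=np.r_[np.c_[W,np.zeros(4)],np.c_[W,np.full(4,12)]]/1000
        return cv2.convexHull(np.int32(np.round((proj(cam,P)+.5)*8)))
    def cost(p):
        z=np.zeros_like(m);cv2.fillConvexPoly(z,hull(p),1); return -(z&m).sum()/(z|m).sum()
    g=np.array(guess,float); best=min((minimize(cost,g,method='Nelder-Mead',options=dict(initial_simplex=g+sg*np.array([[0,0,0],[8,0,0],[0,8,0],[0,0,8]]),xatol=.05,fatol=1e-5)) for sg in(1,-1)),key=lambda q:q.fun)
    p=best.x; print(cam,d[0]['p'],'plateG',p[:2].round(1),'deg',np.degrees(p[2]/50).round(2),'iou',-best.fun)
    if save:
        b=cv2.resize(im,None,fx=8,fy=8,interpolation=2);cv2.polylines(b,[hull(p)],True,(0,0,255),2)
        c=hull(p).reshape(-1,2).mean(0).astype(int);x0,y0=max(c[0]-600,0),max(c[1]-450,0)
        cv2.imwrite(f'pics/{save}.png',cv2.resize(b[y0:y0+900,x0:x0+1200],(800,600)))
    return p
E
python3 -c "
from h import *
fitplate('scene',[-128,0,0],'s1')"
```

```text
scene 0.89 plateG [ -45.3 -122.7] deg 21.39 iou -0.0h.py:39: RuntimeWarning: overflow encountered in scalar negative
  z=np.zeros_like(m);cv2.fillConvexPoly(z,hull(p),1); return -(z&m).sum()/(z|m).sum()
```

View pics/s1.png

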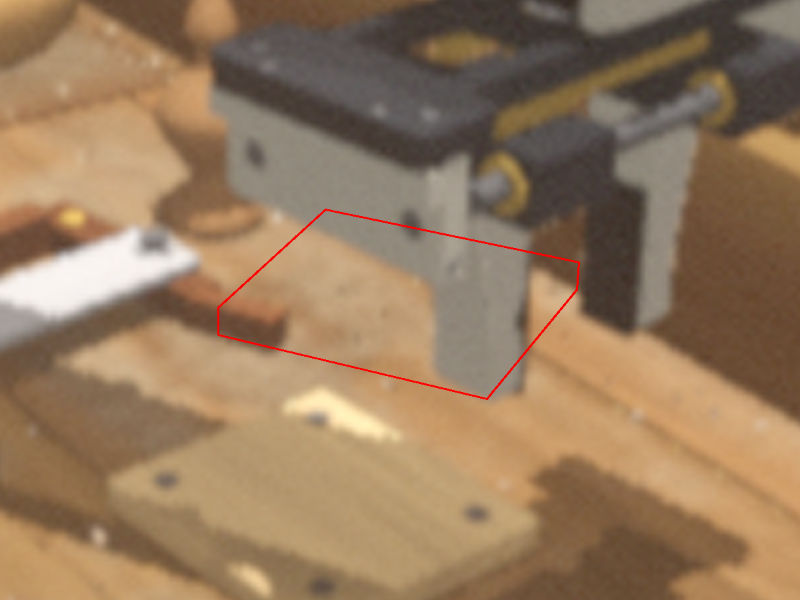

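The plate is fully visible in this view, at the lower left (110–540, 390–600). The fit failed because of an integer overflow, so I'll fix that.

```bash
sed -i 's/return -(z&m).sum()\/(z|m).sum()/return -float((z\&m).sum())\/float((z|m).sum())/' h.py
python3 -c "
from h import *
fitplate('scene',[-128,0,0],'s2')"
```

```text
scene 0.67 plateG [-135.6    5.9] deg -2.98 iou 0.9577550150518156
```

View pics/s2.png

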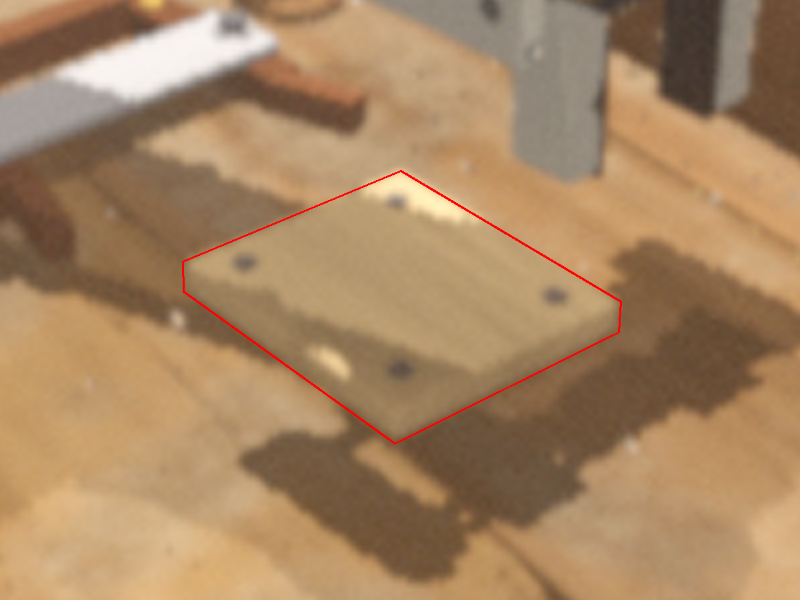

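The overlay fits closely (corners 185–620 × 170–442): the plate is at gauge (−135.6, 5.9) mm, turned −3°. Next I lower the fingers behind it.

{"op": "servo_tool", "data": {
  "targets": [
    {"dx": -0.3, "dy": 0, "dz": -1, "spin": -0.05, "grip": 50},
    {"dx": -0.6, "dy": -0.1, "dz": -2.5, "spin": -0.09, "grip": 50},
    {"dx": -0.6, "dy": -0.1, "dz": -4.5, "spin": -0.09, "grip": 50},
    {"dx": -0.6, "dy": -0.1, "dz": -6.5, "spin": -0.09, "grip": 50},
    {"dx": -0.6, "dy": -0.1, "dz": -8, "spin": -0.09, "grip": 50},
    {"dx": -0.6, "dy": -0.1, "dz": -9, "spin": -0.09, "grip": 50},
    {"dx": -0.6, "dy": -0.1, "dz": -9.6, "spin": -0.09, "grip": 50},
    {"dx": -0.6, "dy": -0.1, "dz": -9.9, "spin": -0.09, "grip": 50},
    {"dx": -0.6, "dy": -0.1, "dz": -9.9, "spin": -0.09, "grip": 50},
    {"dx": -0.6, "dy": -0.1, "dz": -9.9, "spin": -0.09, "grip": 50}
  ]
}}

```text
time_s: 6.93
tcp_pos: [0.537, 0.0418, 0.0061]
eef_rot: [-180.0, 0.0, -86.4]
contact_force: [-0.2, 1.4, 0.5]
gripper_width: 0.0437
```

{"op": "servo_tool", "data": {
  "targets": [
    {"dx": -0.03, "dy": 0.6, "dz": 0, "spin": 0, "grip": 50},
    {"dx": -0.06, "dy": 1.2, "dz": 0, "spin": 0, "grip": 50},
    {"dx": -0.09, "dy": 1.8, "dz": 0, "spin": 0, "grip": 50},
    {"dx": -0.12, "dy": 2.4, "dz": 0, "spin": 0, "grip": 50},
    {"dx": -0.15, "dy": 3.0, "dz": 0, "spin": 0, "grip": 50},
    {"dx": -0.18, "dy": 3.6, "dz": 0, "spin": 0, "grip": 50},
    {"dx": -0.2, "dy": 4.2, "dz": 0, "spin": 0, "grip": 50},
    {"dx": -0.22, "dy": 4.8, "dz": 0, "spin": 0, "grip": 50},
    {"dx": -0.25, "dy": 5.4, "dz": 0, "spin": 0, "grip": 50},
    {"dx": -0.27, "dy": 6, "dz": 0, "spin": 0, "grip": 50}
  ]
}}

```text
time_s: 7.77
tcp_pos: [0.5338, 0.1021, 0.0056]
eef_rot: [180.0, -0.0, -86.5]
contact_force: [-0.2, -2.9, 1.9]
gripper_width: 0.0438
```

```bash
python3 -c "
from h import *
fitplate('scene',[-95,2,-4],'s3')
s=r.get_state();print(toG([s['tcp_pos'][:2]*1000]),s['contact_force'])"
```

```text
scene 0.67 plateG [-102.1    2.3] deg -4.46 iou 0.35122107501201416
[[-169.23845461    2.63012266]] [-0.13681831  0.26487078  0.45278103]
```

View pics/s3.png

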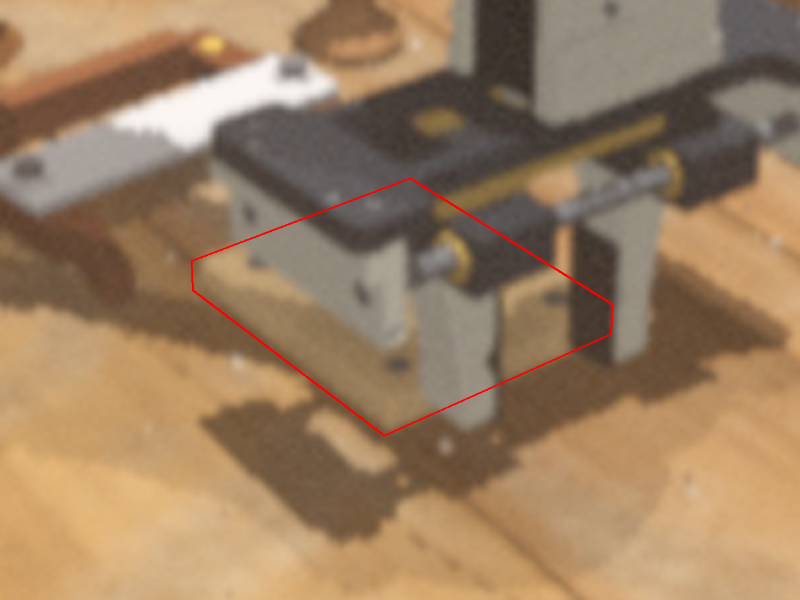

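The plate's visible edges agree with the fit: left corner (190,262), bottom corner (385,435). It is at about (−102, 2), turned −4.5°. I'll continue and straighten it.

{"op": "servo_tool", "data": {
  "targets": [
    {"dx": -0.02, "dy": 0.5, "dz": 0, "spin": 0, "grip": 50},
    {"dx": -0.03, "dy": 1.0, "dz": 0, "spin": 0, "grip": 50},
    {"dx": -0.05, "dy": 1.5, "dz": 0, "spin": 0.01, "grip": 50},
    {"dx": -0.07, "dy": 2.0, "dz": 0, "spin": 0.025, "grip": 50},
    {"dx": -0.08, "dy": 2.5, "dz": 0, "spin": 0.04, "grip": 50},
    {"dx": -0.1, "dy": 3.0, "dz": 0, "spin": 0.055, "grip": 50},
    {"dx": -0.12, "dy": 3.5, "dz": 0, "spin": 0.07, "grip": 50},
    {"dx": -0.14, "dy": 4.0, "dz": 0, "spin": 0.087, "grip": 50},
    {"dx": -0.15, "dy": 4.5, "dz": 0, "spin": 0.087, "grip": 50},
    {"dx": -0.17, "dy": 5, "dz": 0, "spin": 0.087, "grip": 50}
  ]
}}

```text
time_s: 8.7
tcp_pos: [0.5321, 0.1521, 0.0055]
eef_rot: [180.0, -0.0, -81.5]
contact_force: [-0.6, -0.7, -0.9]
gripper_width: 0.0438
```

```bash
python3 -c "
from h import *
fitplate('scene',[-52,0,0],'s4')
s=r.get_state();print(toG([s['tcp_pos'][:2]*1000]),s['contact_force'])"
```

```text
scene 0.72 plateG [-52.4   1.6] deg 0.97 iou 0.3655703163769189
[[-119.74750556   -3.09248514]] [ 0.39075793  0.53077947 -0.09107914]
```

View pics/s4.png

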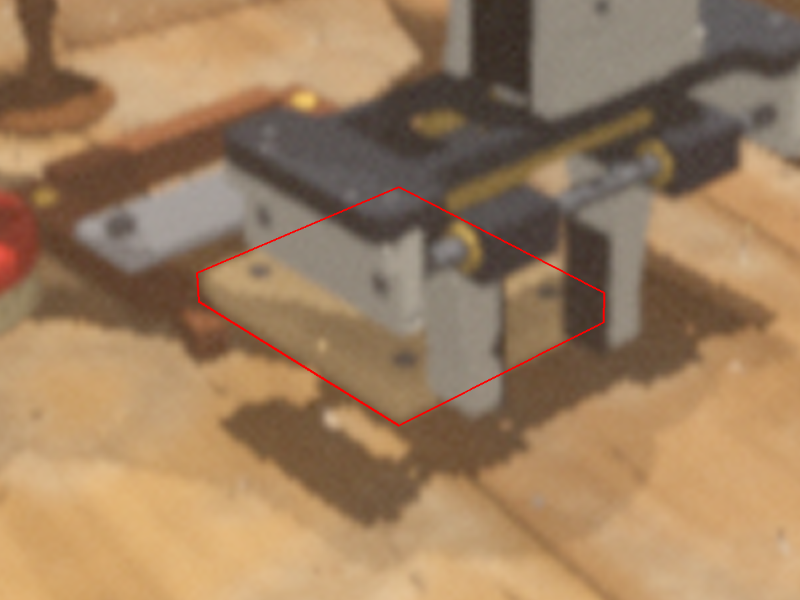

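The visible plate edges match the fit (198,273 and 398,425). It is square and centred to within about 2 mm as it enters. I'll push on.

{"op": "servo_tool", "data": {
  "targets": [
    {"dx": -0.08, "dy": 0.6, "dz": 0, "spin": 0, "grip": 50},
    {"dx": -0.16, "dy": 1.2, "dz": 0, "spin": 0, "grip": 50},
    {"dx": -0.24, "dy": 1.8, "dz": 0, "spin": 0, "grip": 50},
    {"dx": -0.32, "dy": 2.4, "dz": 0, "spin": 0, "grip": 50},
    {"dx": -0.4, "dy": 3.0, "dz": 0, "spin": 0, "grip": 50},
    {"dx": -0.48, "dy": 3.6, "dz": 0, "spin": 0, "grip": 50},
    {"dx": -0.56, "dy": 4.2, "dz": 0, "spin": 0, "grip": 50},
    {"dx": -0.64, "dy": 4.8, "dz": 0, "spin": 0, "grip": 50},
    {"dx": -0.72, "dy": 5.4, "dz": 0, "spin": 0, "grip": 50},
    {"dx": -0.8, "dy": 6, "dz": 0, "spin": 0, "grip": 50}
  ]
}}

```text
time_s: 9.63
tcp_pos: [0.524, 0.2122, 0.0056]
eef_rot: [180.0, -0.0, -81.5]
contact_force: [-0.5, -2.3, 1.4]
gripper_width: 0.0438
```

{"op": "servo_tool", "data": {
  "targets": [
    {"dx": -0.03, "dy": 0.2, "dz": 0, "spin": 0, "grip": 50},
    {"dx": -0.06, "dy": 0.4, "dz": 0, "spin": 0, "grip": 50},
    {"dx": -0.09, "dy": 0.6, "dz": 0, "spin": 0, "grip": 50},
    {"dx": -0.12, "dy": 0.8, "dz": 0, "spin": 0, "grip": 50},
    {"dx": -0.15, "dy": 1.0, "dz": 0, "spin": 0, "grip": 50},
    {"dx": -0.18, "dy": 1.2, "dz": 0, "spin": 0, "grip": 50},
    {"dx": -0.2, "dy": 1.35, "dz": 0, "spin": 0, "grip": 50},
    {"dx": -0.22, "dy": 1.5, "dz": 0, "spin": 0, "grip": 50},
    {"dx": -0.24, "dy": 1.65, "dz": 0, "spin": 0, "grip": 50},
    {"dx": -0.26, "dy": 1.8, "dz": 0, "spin": 0, "grip": 50}
  ]
}}

```text
time_s: 10.47
tcp_pos: [0.5215, 0.2297, 0.0056]
eef_rot: [180.0, -0.0, -81.5]
contact_force: [0.9, -1.9, 1.7]
gripper_width: 0.0438
```

{"op": "servo_tool", "data": {
  "targets": [
    {"dx": -0.01, "dy": 0.05, "dz": 0, "spin": 0, "grip": 50},
    {"dx": -0.01, "dy": 0.1, "dz": 0, "spin": 0, "grip": 50},
    {"dx": -0.02, "dy": 0.15, "dz": 0, "spin": 0, "grip": 50},
    {"dx": -0.03, "dy": 0.2, "dz": 0, "spin": 0, "grip": 50},
    {"dx": -0.03, "dy": 0.2, "dz": 0, "spin": 0, "grip": 50},
    {"dx": -0.03, "dy": 0.2, "dz": 0, "spin": 0, "grip": 50},
    {"dx": -0.03, "dy": 0.2, "dz": 0, "spin": 0, "grip": 50},
    {"dx": -0.03, "dy": 0.2, "dz": 0, "spin": 0, "grip": 50},
    {"dx": -0.03, "dy": 0.2, "dz": 0, "spin": 0, "grip": 50},
    {"dx": -0.03, "dy": 0.2, "dz": 0, "spin": 0, "grip": 50}
  ]
}}

```text
time_s: 11.3
tcp_pos: [0.5213, 0.2317, 0.0056]
eef_rot: [-180.0, 0.0, -81.5]
contact_force: [0.1, -0.9, 1.0]
gripper_width: 0.0439
```

Not in contact with the stop yet; I'll keep going in small steps.

{"op": "servo_tool", "data": {
  "targets": [
    {"dx": -0.01, "dy": 0.05, "dz": 0, "spin": 0, "grip": 50},
    {"dx": -0.01, "dy": 0.1, "dz": 0, "spin": 0, "grip": 50},
    {"dx": -0.02, "dy": 0.15, "dz": 0, "spin": 0, "grip": 50},
    {"dx": -0.03, "dy": 0.2, "dz": 0, "spin": 0, "grip": 50},
    {"dx": -0.03, "dy": 0.2, "dz": 0, "spin": 0, "grip": 50},
    {"dx": -0.03, "dy": 0.2, "dz": 0, "spin": 0, "grip": 50},
    {"dx": -0.03, "dy": 0.2, "dz": 0, "spin": 0, "grip": 50},
    {"dx": -0.03, "dy": 0.2, "dz": 0, "spin": 0, "grip": 50},
    {"dx": -0.03, "dy": 0.2, "dz": 0, "spin": 0, "grip": 50},
    {"dx": -0.03, "dy": 0.2, "dz": 0, "spin": 0, "grip": 50}
  ]
}}

```text
time_s: 12.13
tcp_pos: [0.521, 0.2337, 0.0056]
eef_rot: [-180.0, 0.0, -81.5]
contact_force: [-0.1, -1.7, 0.5]
gripper_width: 0.0439
```

{"op": "servo_tool", "data": {
  "targets": [
    {"dx": -0.01, "dy": 0.05, "dz": 0, "spin": 0, "grip": 50},
    {"dx": -0.01, "dy": 0.1, "dz": 0, "spin": 0, "grip": 50},
    {"dx": -0.02, "dy": 0.15, "dz": 0, "spin": 0, "grip": 50},
    {"dx": -0.03, "dy": 0.2, "dz": 0, "spin": 0, "grip": 50},
    {"dx": -0.03, "dy": 0.2, "dz": 0, "spin": 0, "grip": 50},
    {"dx": -0.03, "dy": 0.2, "dz": 0, "spin": 0, "grip": 50},
    {"dx": -0.03, "dy": 0.2, "dz": 0, "spin": 0, "grip": 50},
    {"dx": -0.03, "dy": 0.2, "dz": 0, "spin": 0, "grip": 50},
    {"dx": -0.03, "dy": 0.2, "dz": 0, "spin": 0, "grip": 50},
    {"dx": -0.03, "dy": 0.2, "dz": 0, "spin": 0, "grip": 50}
  ]
}}

```text
time_s: 12.97
tcp_pos: [0.5205, 0.2345, 0.0056]
eef_rot: [179.9, -0.1, -81.5]
contact_force: [1.4, -7.2, 3.1]
gripper_width: 0.044
```

{"op": "servo_tool", "data": {
  "targets": [
    {"dx": -0.01, "dy": 0.05, "dz": 0, "spin": 0, "grip": 50},
    {"dx": -0.01, "dy": 0.1, "dz": 0, "spin": 0, "grip": 50},
    {"dx": -0.02, "dy": 0.15, "dz": 0, "spin": 0, "grip": 50},
    {"dx": -0.03, "dy": 0.2, "dz": 0, "spin": 0, "grip": 50},
    {"dx": -0.03, "dy": 0.2, "dz": 0, "spin": 0, "grip": 50},
    {"dx": -0.03, "dy": 0.2, "dz": 0, "spin": 0, "grip": 50},
    {"dx": -0.03, "dy": 0.2, "dz": 0, "spin": 0, "grip": 50},
    {"dx": -0.03, "dy": 0.2, "dz": 0, "spin": 0, "grip": 50},
    {"dx": -0.03, "dy": 0.2, "dz": 0, "spin": 0, "grip": 50},
    {"dx": -0.03, "dy": 0.2, "dz": 0, "spin": 0, "grip": 50}
  ]
}}

```text
time_s: 13.8
tcp_pos: [0.5203, 0.2347, 0.0055]
eef_rot: [179.9, -0.2, -81.5]
contact_force: [5.3, -14.6, 3.1]
gripper_width: 0.0436
```

Firm against the stop (15 N, no further travel). I'll back off straight, then lift and clear the view.

{"op": "servo_tool", "data": {
  "targets": [
    {"dx": 0.05, "dy": -0.4, "dz": 0, "spin": 0, "grip": 50},
    {"dx": 0.15, "dy": -1, "dz": 0, "spin": 0, "grip": 50},
    {"dx": 0.4, "dy": -2.5, "dz": 0, "spin": 0, "grip": 50},
    {"dx": 0.7, "dy": -4.5, "dz": 0, "spin": 0, "grip": 50},
    {"dx": 0.9, "dy": -6, "dz": 1, "spin": 0, "grip": 50},
    {"dx": 0.9, "dy": -8, "dz": 4, "spin": 0, "grip": 50},
    {"dx": 0.9, "dy": -11, "dz": 7, "spin": 0, "grip": 50},
    {"dx": 0.9, "dy": -14, "dz": 10, "spin": 0, "grip": 50},
    {"dx": 0.9, "dy": -17, "dz": 13, "spin": 0, "grip": 50},
    {"dx": 0.9, "dy": -20, "dz": 14, "spin": 0, "grip": 50}
  ]
}}

```text
time_s: 14.63
tcp_pos: [0.5311, 0.0364, 0.1508]
eef_rot: [-179.6, 0.1, -81.4]
contact_force: [1.4, 0.2, 1.4]
gripper_width: 0.044
```

{"op": "servo_tool", "data": {
  "targets": [
    {"dx": 0, "dy": -3, "dz": 0, "spin": 0, "grip": 50},
    {"dx": 0, "dy": -6, "dz": 0, "spin": 0, "grip": 50},
    {"dx": 0, "dy": -9, "dz": 0, "spin": 0, "grip": 50},
    {"dx": 0, "dy": -12, "dz": 0, "spin": 0, "grip": 50},
    {"dx": 0, "dy": -15, "dz": 0, "spin": 0, "grip": 50},
    {"dx": 0, "dy": -18, "dz": 0, "spin": 0, "grip": 50},
    {"dx": 0, "dy": -20, "dz": 0, "spin": 0, "grip": 50},
    {"dx": 0, "dy": -20, "dz": 0, "spin": 0, "grip": 50},
    {"dx": 0, "dy": -20, "dz": 0, "spin": 0, "grip": 50},
    {"dx": 0, "dy": -20, "dz": 0, "spin": 0, "grip": 50}
  ]
}}

```text
time_s: 15.47
tcp_pos: [0.5291, -0.1626, 0.146]
eef_rot: [-180.0, 0.0, -81.5]
contact_force: [-0.7, 0.3, 0.0]
gripper_width: 0.0438
```

```bash
python3 -c "
from h import *
look('t4')"
```

```text
plate G 0.9 [-6.1 -1.5] [37.3 96.1] 0.1
15.5667 [ 0.52935291 -0.16186879  0.14594495] tcpG [[-430.2   46.9]] [-0.07555994  0.22155777  0.05866846]
```

View pics/t4.png

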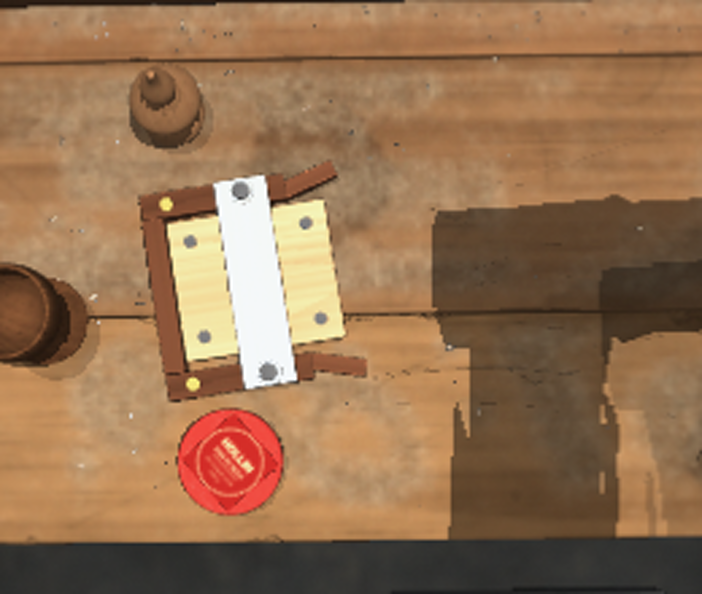

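The plate is home under the strap. Its rear edge is at gauge x ≈ −24.8 mm, its leading end shows no gap to the stop (crop 168–188, 222–361), and the bystanders are at their original pixels.

```bash
python3 -c "
from plant import r
print(r.close_job())"
```

```text
the job is handed in; nothing more can be done
None
```

The plate is fully home in the gauge, and I handed the job in at about 15.6 s of the 72 s. I first pushed it sideways with the two fingers to line it up. Then I pushed it from its rear short end through the mouth and under the strap until it met the stop. The force there rose to 15 N with no further travel, and I backed the fingers straight off.

**Plate:** In the last top picture its rear edge was at gauge x ≈ −24.8 mm (−25 mm is home), y ≈ −1.5 mm, turned about 0.1°, with no visible gap at the stop.

**Bystanders:** The finial, goblet and tin stood at the same pixels as at the start, and the arm was clear of everything.

**Weaker or failed checks:**
- The first push moved the plate about 6 mm further sideways than planned. I corrected this on the way in.
- One plate fit failed from an overflow in my code and was redone. The two fits during the push had low overlap because the gripper hid part of the plate, but the visible edges agreed.
- One early move call was refused because it left out `dz`.

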